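# Put the lapping plates away in their clip-lid case

## Task

Put the two lapping plates away on the pile of black plates in the grey case: first the blue one, then the finer red one on top of it, so that no coarse grit lies over a finer face. The height of the pile is not known, so lower each plate flat into the case until you feel it rest, and only then let go: do not drop it and do not ram the pile. Then set the orange lid on the case and press it straight down until both black clips snap under the rim, and leave the can, bottle, brush and tape roll alone.

Things in the scene. Friction and masses are not known exactly. Their poses are not given: they have to be found in the camera images.
- case: grey storage case, fixed, open on top, 148 x 68 x 68 mm (x, y, z); origin: centre of its underside, on the worktop. Walls 5 mm, inside 138 x 58 mm, inner floor 6 mm up. It holds a pile of black plates, outline as the loose ones, centred; the pile's top is anywhere from 18 to 40 mm above the origin, drawn anew each time, and gives about 0.2 mm per newton when pressed
- case_rim (a point): centre of the case's mouth, level with its rim, 68 mm above its underside; axes as the case. Both long sides (+y, -y) have a cut-out 56 mm wide in the middle, open from the rim down to 10 mm above the worktop, for the fingers that hold a plate. Each end wall (+x, -x) has a catch bead outside at the rim, 40 mm wide, 4 mm out, 8 mm high
- blue_plate_centre (a point): centre of the blue (coarse) lapping plate: 126 x 50 x 10 mm (x, y, z), 0.11 to 0.2 kg, steel face up, lying flat on the worktop; the point is half-way up, 5 mm above its underside
- red_plate_centre (a point): centre of the red (fine) lapping plate: same size and mass range as the blue one; the point is half-way up, 5 mm above its underside
- lid_grip (a point): middle of the black grip bar of the orange lid: 90 mm long (x), 16 x 16 mm thick (y, z), on two end posts, its underside 18 mm clear of the lid's top face; the point is in the bar's centre, 26 mm above that face. At the start the lid stands on the feet of its two clips, 55 mm below the point
- lid_seat (a point): centre of the lid's underside that comes to sit on the case's rim, 31 mm below lid_grip. Lid 148 x 68 x 5 mm, 0.2 kg; a lip below goes 5 mm into the case with 3 mm play a side. Either way round fits. The clips meet the beads about 15 mm above the seat; pressing it home takes about 15 N in all
- clip_a (a joint): black sprung clip arm at the lid's +x end, 30 mm wide, reaching 24 mm below the lid's underside, with an inward hook: rad, 0 = straight down, positive = sprung outward (as while it rides over the bead)
- clip_b (a joint): the same at the lid's -x end
- steel_can: bystander: silver powder can, 58 mm in diameter, 110 mm high; origin at the centre of its underside
- dropper_bottle: bystander: brown dropper bottle with a black top, 31 mm in diameter, 94 mm high; origin at the centre of its underside
- brush: bystander: small wooden brush lying flat, 11 x 150 x 11 mm (long axis y); origin on its underside
- tape_roll: bystander: roll of beige tape lying flat, 66 mm in diameter, 18 mm high; origin at the centre of its underside
- blue_plate: the same blue plate; origin at the centre of its underside, z up, long axis x
- red_plate: the same red plate; origin at the centre of its underside, z up, long axis x

How it is judged (in metres and radians):
On the way, in this order (a step that is already met when the one before it is completed fails the run):
1. the blue plate lies flat on the black pile in the case, let go (x of blue_plate_centre in the frame of case between -0.008 and 0.008 m and y of blue_plate_centre in the frame of case between -0.008 and 0.008 m and z of blue_plate_centre in the frame of case between 0.018 and 0.048 m and angle between blue_plate_centre's own z axis and vertical below 0.05 rad and contact force between the fingers and blue_plate below 0.05 N and linear speed of blue_plate below 0.03 m/s), for 0.2 s.
2. the red plate lies flat on the blue one in the case, let go (x of blue_plate_centre in the frame of case between -0.008 and 0.008 m and y of blue_plate_centre in the frame of case between -0.008 and 0.008 m and z of blue_plate_centre in the frame of case between 0.018 and 0.048 m and angle between each of blue_plate_centre, red_plate_centre's own z axis and vertical below 0.05 rad and x of red_plate_centre in the frame of case between -0.008 and 0.008 m and y of red_plate_centre in the frame of case between -0.008 and 0.008 m and z of red_plate_centre in the frame of case between 0.018 and 0.058 m and z of red_plate_centre in the frame of blue_plate_centre between 0.0075 and 0.0125 m and contact force between the fingers and red_plate below 0.05 N and linear speed of red_plate below 0.03 m/s), for 0.2 s.
3. the lid is pressed home and both clips have snapped under the rim (x of lid_grip in the frame of case between -0.005 and 0.005 m and y of lid_grip in the frame of case between -0.006 and 0.006 m and z of lid_grip in the frame of case between 0.0965 and 0.1005 m and angle between lid_grip's own z axis and vertical below 0.04 rad and value of joint each of clip_a, clip_b below 0.07 rad), for 0.2 s.
At the end, for the whole second after the job is handed in: Blue plate flat on the black pile in the case and red plate flat on it (each within 8 mm of the middle, 0.05 rad; centres 10 mm apart in height, within 2.5 mm), at rest; lid on the rim (2 mm in height, 5 mm sideways, 0.04 rad), both clips sprung back under 0.07 rad (all of step 3 and x of blue_plate_centre in the frame of case between -0.008 and 0.008 m and y of blue_plate_centre in the frame of case between -0.008 and 0.008 m and z of blue_plate_centre in the frame of case between 0.018 and 0.048 m and angle between each of blue_plate_centre, red_plate_centre's own z axis and vertical below 0.05 rad and x of red_plate_centre in the frame of case between -0.008 and 0.008 m and y of red_plate_centre in the frame of case between -0.008 and 0.008 m and z of red_plate_centre in the frame of case between 0.018 and 0.058 m and z of red_plate_centre in the frame of blue_plate_centre between 0.0075 and 0.0125 m and linear speed of each of blue_plate, red_plate below 0.02 m/s and contact force between the fingers and case below 0.05 N); the robot touches nothing.
It fails at once if the blue plate is dropped in the case (falls free faster than 0.25 m/s, about 3 mm) ((x of blue_plate_centre in the frame of case between -0.03 and 0.03 m and y of blue_plate_centre in the frame of case between -0.02 and 0.02 m and z of blue_plate_centre in the frame of case below 0.07 m) and contact force between the fingers and blue_plate below 0.02 N and linear speed of blue_plate above 0.25 m/s).
It fails at once if the red plate is dropped in the case (falls free faster than 0.25 m/s, about 3 mm) ((x of red_plate_centre in the frame of case between -0.03 and 0.03 m and y of red_plate_centre in the frame of case between -0.02 and 0.02 m and z of red_plate_centre in the frame of case below 0.07 m) and contact force between the fingers and red_plate below 0.02 N and linear speed of red_plate above 0.25 m/s).
It fails at once if the pile or case is rammed with the blue plate (over 35 N) (contact force between blue_plate and case above 35 N).
It fails at once if the pile or case is rammed with the red plate (over 35 N) (contact force between red_plate and case above 35 N or contact force between red_plate and blue_plate above 35 N).
It fails at once if the can, bottle, brush or tape roll is pushed more than 20 mm or the can or bottle is tipped (distance of any of steel_can, dropper_bottle, brush, tape_roll from where it was at the start of the episode above 0.02 m or angle between any of steel_can, dropper_bottle's own z axis and vertical above 0.35 rad).
It also fails if it takes over 72 s, if anything falls off the work surface, if the arm or the gripper's body presses on something with over 40 N, if the wrist force passes 120 N, or if a joint passes its speed limit or range.

## Robot

A 6-joint arm with a two-finger parallel gripper is mounted at the origin on a cart in front of the work surface, level with it; the furniture and walls round the work are solid. World frame = base frame: x ahead of the robot, y to its left, z up, the work surface at z = 0. Lengths are in mm, angles in rad, forces in N, time in s.
With the tool pointing down it reaches from about 375 to 975 mm from the base axis. Payload 3.8 kg.
Tool frame: the origin (TCP) lies midway between the tips of the shut fingers; the grasp point (between the pads) lies 19 mm behind it; z points along the fingers, y is the line along which they close (so a half turn about z gives the same grasp; the last joint's range is limited). The gripper opens to 85 mm and grips with 20 to 120 N. Pads are 22 mm wide; open, the fingers measure 114 mm over their backs; the gripper's body (76 mm by 85 mm) begins 54 mm behind the grasp point. The pads swing forward as they close: fully open they stand 13 mm farther back than shut.
Start: joints at [1.134, 0.264, 1.604, -0, 1.274, -0.037], TCP at [262.73, 621.764, 231.28] pointing down, gripper open.
Joint ranges: [-2.63, 2.63], [-0.94, 2.18], [0.31, 2.57], [-1.31, 4.45], [0, 2.66], [-2.55, 2.55]. Speed limits (rad/s): [2.57, 2.57, 3.14, 3.14, 3.14, 3.14].

## Interface

Orientations are given as [roll, pitch, yaw] about the fixed x, y, z axes, in that order (R = Rz(yaw) Ry(pitch) Rx(roll)).
In Python, from rig import env, viewer, job, search_frame, cut_out gives the robot as it stands.
- The arm moves only by the shell command python3 -m inch 'ROWS'. ROWS is JSON, one flat list of numbers, 7 for each row, row after row: the finger opening in m, from 0 to 0.0854, then the shift along the world's x, y, z in m, then the turn, a rotation vector about the world's x, y, z in rad. A call has 1 to 8 rows; each row is the pose to reach, as a shift and turn from the pose commanded when the call began; what a row does not reach only later rows make up. A row lasts 1/10 s, in which the tool goes at most 50 mm and 8.59 degrees, less where a joint would pass 70% of its speed; a pose out of reach is approached as far as the arm can. A call with a gripper value outside its range is refused whole. The fingers move at their own pace and stop on an object; the grip force is fixed at half the most. Time passes only in rows, so rows that repeat a pose let the fingers close. It gives the time, the measured TCP pose, the force, the opening and the grip force at its end, in the units of the state.
- env.get_state(): the state, without advancing time (a new reading comes with each control period).
- viewer.grab_frame(name): name is "side" or "top" or "wrist"; returns the picture (480x640x3 uint8, red, green, blue); there is no depth.
- viewer.calibration(name): a dict with "fx", "fy", "cx", "cy" (pixels), "extrinsics" (4x4, takes a point from world to camera coordinates). Camera axes: x right, y down, z forward; pixel columns grow to the right and rows downward; lengths in mm; the calibration is good to about 2 mm. A picture is of the moment at which its call begins: read the wrist's pose just before it. calibration takes no time and is no camera call; for the wrist camera it gives the pose at the moment of the call.
- job.job_done(): hands the job in; it is judged then, once.
Trained networks look in the newest picture that a camera, given by its name, has taken for a name from the list of things; names that differ only in an ending like _2 or _b are one class to them, and where a whole thing is asked for, a point or a joint stands for the part that bears it (a point fixed in the world has none). Each returns a list of dicts, best first, with "score" (0 to 1); they miss things now and then, are a little off and sometimes report something else, mostly with a low value. They report only what shows in the picture. A call takes as long as a camera call.
- search_frame(camera, thing): "location" ([x, y, z] in mm, in world coordinates, good to about 4 mm: the middle of the surface that is visible of it).
- cut_out(camera, thing): "pixels" (480x640 bool, what is visible of it).
The state is a dict: "t": time; "q": joint angles; "qvel": joint speeds; "effort": joint torques, N m; "tool_pos": TCP position; "ee_rot": TCP orientation; "ft_force": force on the tool from outside, world axes, zero at the start; "moment": the same for the moment, N m; "width": finger opening in mm; "finger_force": force on a finger pad.
Only numpy, scipy, OpenCV 4.12 (cv2) and the standard library are available. Lean on these libraries where they do the work, as an engineer would, in place of code of your own. Each camera call takes 0.05 s, during which the arm holds its last target. There are 200 camera calls.

## Working session

There is one attempt and no reset: what is moved stays moved. The work goes in short steps, Python scripts to look and compute and a shell command to move; the robot and the scene stay as the last step left them, time stands still between calls to the robot, and variables do not carry over. Pictures are saved under pics/ and viewed, at most 10 in all, crops included, and the job is handed in when it is done.

```bash
mkdir -p pics; ls; python3 - <<'E'
from rig import env, viewer, job, search_frame, cut_out
import cv2,numpy as np
s=env.get_state();print(s)
for c in("top","side"):
    im=viewer.grab_frame(c);cv2.imwrite(f"pics/{c}0.png",im[:,:,::-1])
    k=viewer.calibration(c);print(c,k['fx'],k['cx'],k['cy'],np.round(k['extrinsics'],3).tolist())
    for n in["case","blue_plate","red_plate","lid_grip","steel_can","dropper_bottle","brush","tape_roll"]:
        r=search_frame(c,n);print(c,n,[(round(d['score'],2),np.round(d['location'],1).tolist()) for d in r[:2]])
E
```

```text
pics
{'t': 0.0, 'q': array([ 1.13412723e+00,  2.64769962e-01,  1.60536606e+00, -1.89402781e-05,
        1.27369502e+00, -3.68965905e-02]), 'qvel': array([ 0.00019935, -0.00047952, -0.00208923, -0.00101819,  0.0003421 ,
       -0.00020217]), 'effort': array([ 2.27431876e-03, -5.15104330e+01, -3.67313969e+01, -7.41270333e-05,
        1.29705184e-02, -2.65879333e-05]), 'tool_pos': array([262.41420445, 621.11563852, 229.95498433]), 'ee_rot': array([-3.13935512e+00, -6.44843079e-05,  2.74182564e+00]), 'ft_force': array([-0.01198769,  0.45634966,  0.51980062]), 'moment': array([0.01897112, 0.00986192, 0.0531769 ]), 'finger_force': 0.0, 'width': 85.42335126503974}
top 548.8754591586896 314.3299485032083 238.63926259020465 [[-0.03, -1.0, -0.001, -7.675], [-0.992, 0.03, -0.123, 522.344], [0.123, -0.002, -0.992, 1149.386], [0.0, 0.0, 0.0, 1.0]]
top case [(0.73, [522.2, 35.8, 29.1])]
top blue_plate [(0.92, [627.3, -193.0, 11.6]), (0.35, [437.3, -275.3, 11.3])]
top red_plate [(0.88, [439.1, -273.1, 9.2])]
top lid_grip [(0.74, [461.4, 221.5, 27.9]), (0.17, [645.8, 309.5, 12.3])]
top steel_can [(0
[... 155 characters left out ...]
e_roll [(0.67, [558.8, -364.0, 15.2])]
side 489.4842020133916 318.5298515081583 243.14163046155 [[0.857, -0.516, 0.009, -436.38], [-0.308, -0.525, -0.793, 217.925], [0.414, 0.677, -0.609, 806.411], [0.0, 0.0, 0.0, 1.0]]
side case [(0.59, [522.5, 16.3, 25.7])]
side blue_plate [(0.55, [623.4, -199.3, 8.1]), (0.26, [404.8, -24.8, 42.6])]
side red_plate [(0.66, [435.0, -282.5, 9.5]), (0.23, [621.6, -194.7, 8.9])]
side lid_grip [(0.57, [457.4, 219.1, 30.1])]
side steel_can [(0.77, [647.6, 51.7, 76.0])]
side dropper_bottle [(0.74, [407.7, -24.0, 43.3])]
side brush [(0.41, [644.9, 300.0, 11.4]), (0.28, [619.9, -201.2, 8.7])]
side tape_roll [(0.84, [551.6, -368.5, 21.0]), (0.4, [523.0, 15.0, 26.9])]
```

View pics/top0.png

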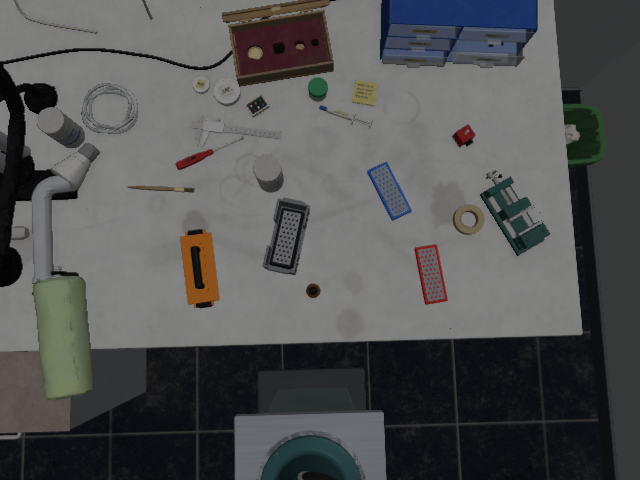

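```bash
cat > h.py <<'E'
from rig import env, viewer, job, search_frame, cut_out
import cv2,numpy as np
def ray(c,uv,z,k=None):
    k=k or viewer.calibration(c);E=np.array(k['extrinsics']);R=E[:3,:3];o=-R.T@E[:3,3]
    d=R.T@np.array([(uv[0]-k['cx'])/k['fx'],(uv[1]-k['cy'])/k['fy'],1.]);return o+d*(z-o[2])/d[2]
def box(c,n,z,k=None):
    "min-area rectangle of the largest blob of n, its outline projected on height z: centre, sizes, angle of long axis deg"
    r=cut_out(c,n)
    if not r: print(c,n,'none');return
    m=r[0]['pixels'].astype(np.uint8);cs,_=cv2.findContours(m,0,2);q=max(cs,key=cv2.contourArea).reshape(-1,2)
    p=np.array([ray(c,u,z,k)[:2] for u in q],np.float32)
    rc=cv2.minAreaRect(p);b=cv2.boxPoints(rc);e=max((b[1]-b[0],b[2]-b[1]),key=np.linalg.norm)
    a=np.degrees(np.arctan2(e[1],e[0]));a=(a+90)%180-90
    print(c,n,round(r[0]['score'],2),'px',q.min(0),q.max(0),'ctr',np.round(rc[0],1),'size',np.round(rc[1],1),'ang',round(a,2))
    return rc,a
E
python3 - <<'E'
from h import *
viewer.grab_frame("top")
box("top","blue_plate",10);box("top","red_plate",10);box("top","case",68);box("top","lid_grip",37);box("top","steel_can",110);box("top","dropper_bottle",94);box("top","tape_roll",18)
E
```

```text
top blue_plate 0.62 px [367 162] [411 219] ctr [ 626.9 -192. ] size [125.   49.9] ang 24.71
top red_plate 0.72 px [415 245] [446 302] ctr [ 440.9 -274.6] size [123.9  51.8] ang 7.6
top case 0.69 px [263 198] [308 274] ctr [526.6  35.1] size [ 72.6 156. ] ang -12.83
top lid_grip 0.89 px [180 229] [219 307] ctr [466.  223.3] size [167.4  67.9] ang 6.51
top steel_can 0.57 px [253 154] [283 191] ctr [650.3  65.6] size [79.9 56.2] ang 17.03
top dropper_bottle 0.47 px [415 244] [447 304] ctr [ 435.5 -256. ] size [119.7  48.6] ang 6.99
top tape_roll none
```

The top view shows the case at px (287,237), the blue plate at (389,191), the red plate at (431,274) and the lid at (200,269). The can is at (267,172) and the bottle at (313,290). There is a tall green and grey object on the left at (60,300), so I'll check it in the side view.

View pics/side0.png

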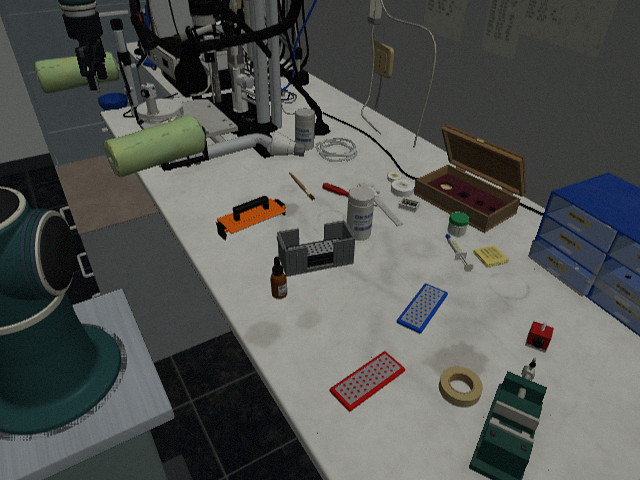

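The side view shows a green armrest near the gripper's start, at px (155,147) here and about (65,330) in the top view. I'll triangulate it before moving.

```bash
python3 - <<'E'
from h import *
def tri(a,b):
    P=[]
    for c in("top","side"):
        k=viewer.calibration(c);K=np.array([[k['fx'],0,k['cx']],[0,k['fy'],k['cy']],[0,0,1]]);P.append(K@np.array(k['extrinsics'])[:3])
    X=cv2.triangulatePoints(P[0],P[1],np.float64(a),np.float64(b));return X[:3,0]/X[3,0]
print(tri((62,285),(190,137)),tri((68,390),(120,155)),tri((47,190),(240,145)),tri((85,155),(295,148)))
E
```

```text
[427.39277324 473.92716987 130.47594732] [239.03322991 450.70754585 139.21204638] [623.51994531 569.93262495  22.7888597 ] [721.74062059 478.46049618  24.7060978 ]
```

```bash
python3 -m inch '[0.085,0,0,0.05,0,0,0, 0.085,0,0,0.10,0,0,0, 0.085,0.02,-0.045,0.10,0,0,0.03, 0.085,0.04,-0.09,0.10,0,0,0.06, 0.085,0.06,-0.135,0.10,0,0,0.09, 0.085,0.08,-0.18,0.10,0,0,0.12, 0.085,0.10,-0.225,0.10,0,0,0.15, 0.085,0.12,-0.27,0.10,0,0,0.176]'
python3 -m inch '[0.085,0.02,-0.045,0,0,0,0, 0.085,0.04,-0.09,0,0,0,0, 0.085,0.06,-0.135,0,0,0,0, 0.085,0.08,-0.18,0,0,0,0, 0.085,0.10,-0.225,0,0,0,0, 0.085,0.12,-0.27,-0.03,0,0,0, 0.085,0.14,-0.31,-0.06,0,0,0, 0.085,0.14,-0.31,-0.06,0,0,0]'
python3 - <<'E'
from h import *
viewer.grab_frame("wrist");s=env.get_state();k=viewer.calibration("wrist");print(s['t'],s['tool_pos'],s['ee_rot'])
im=viewer.grab_frame("wrist");cv2.imwrite("pics/w1.png",im[:,:,::-1]);box("wrist","case",68,k)
print(np.round(k['extrinsics'],3).tolist())
E
```

```text
t: 2.1
tool_pos: [383.1, 350.0, 331.5]
ee_rot: [3.141, 0.001, 2.92]
ft_force: [-0.2, 0.7, -0.3]
width: 85.2
finger_force: 0.0
t: 2.9
tool_pos: [522.0, 38.1, 267.8]
ee_rot: [-3.139, -0.004, 2.914]
ft_force: [-1.0, 0.1, -0.2]
width: 85.2
finger_force: 0.0
2.95 [522.02285357  38.66711134 267.89599326] [-3.13927844 -0.00463215  2.91391056]
wrist case 0.96 px [277 134] [352 297] ctr [524.4  37.2] size [ 68.2 155.6] ang -13.84
[[0.226, 0.974, -0.003, -154.948], [0.938, -0.216, 0.27, -524.747], [0.262, -0.064, -0.963, 280.237], [0.0, 0.0, 0.0, 1.0]]
```

View pics/w1.png

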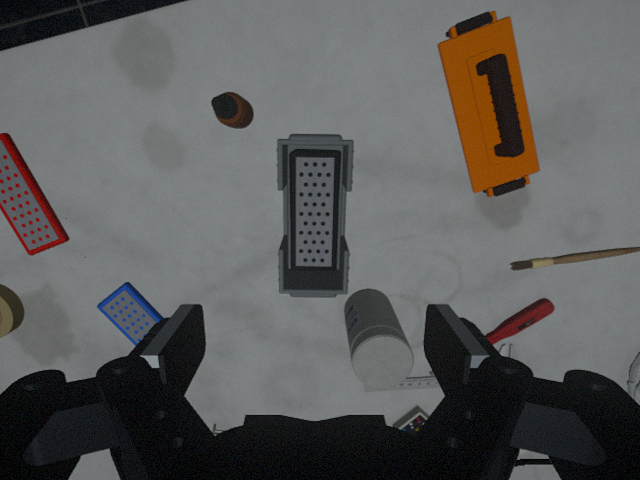

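The wrist view shows the case centred at px (315,215) with its fingers' cut-outs clear, and the lid at (490,105). The blue plate is partly hidden at (130,310).

```bash
python3 - <<'E'
from h import *
k=viewer.calibration("wrist");box("wrist","lid_grip",32,k);
E
python3 -m inch '[0.085,0.02,-0.04,0,0,0,0.11, 0.085,0.04,-0.08,0,0,0,0.22, 0.085,0.06,-0.12,0,0,0,0.33, 0.085,0.08,-0.16,-0.02,0,0,0.44, 0.085,0.10,-0.20,-0.04,0,0,0.55, 0.085,0.105,-0.23,-0.07,0,0,0.66, 0.085,0.105,-0.23,-0.09,0,0,0.66, 0.085,0.105,-0.23,-0.09,0,0,0.66]'
python3 - <<'E'
from h import *
viewer.grab_frame("wrist");s=env.get_state();k=viewer.calibration("wrist");print(s['t'],s['tool_pos'],s['ee_rot'],s['ft_force'],s['q'])
viewer.grab_frame("wrist");box("wrist","blue_plate",10,k);box("wrist","red_plate",10,k)
E
```

```text
wrist lid_grip 0.97 px [438  11] [538 196] ctr [466.2 229.3] size [168.8  69.4] ang 6.64
t: 3.9
tool_pos: [626.5, -186.6, 178.6]
ee_rot: [3.137, -0.003, -2.705]
ft_force: [-0.2, 0.7, -0.9]
width: 85.0
finger_force: 0.0
3.95 [ 627.51878338 -186.40391142  180.80475727] [ 3.13963795e+00 -1.13141128e-03 -2.70421780e+00] [-0.75755961  0.44944655  0.37191411] [-3.27127551e-01  2.61366093e-01  1.70201208e+00  6.78692559e-04
  1.18038413e+00 -2.33555660e+00]
wrist blue_plate 0.85 px [279 143] [338 286] ctr [ 625.3 -191.9] size [124.5  49.5] ang 24.5
wrist red_plate 0.81 px [259   0] [333  41] ctr [ 492.5 -263.2] size [27.2 55.1] ang -64.91
```

```bash
python3 -m inch '[0.062,-0.002,-0.0055,-0.04,0,0,-0.01, 0.062,-0.002,-0.0055,-0.08,0,0,-0.01, 0.062,-0.002,-0.0055,-0.12,0,0,-0.01, 0.062,-0.002,-0.0055,-0.15,0,0,-0.01, 0.062,-0.002,-0.0055,-0.165,0,0,-0.01, 0.062,-0.002,-0.0055,-0.171,0,0,-0.01, 0.062,-0.002,-0.0055,-0.171,0,0,-0.01]'
for i in 1 2 3 4 5; do :; done
python3 -m inch '[0.062,0,0,-0.002,0,0,0, 0.062,0,0,-0.004,0,0,0, 0.062,0,0,-0.004,0,0,0]'
```

```text
t: 4.8
tool_pos: [626.7, -193.6, 11.4]
ee_rot: [-3.141, 0.001, -2.715]
ft_force: [-0.4, -0.7, -0.3]
width: 61.8
finger_force: 0.0
t: 5.1
tool_pos: [626.5, -194.0, 7.5]
ee_rot: [-3.14, 0.001, -2.715]
ft_force: [0.2, 0.3, 0.1]
width: 61.9
finger_force: 0.0
```

```bash
python3 -m inch '[0.062,0,0,-0.002,0,0,0, 0.062,0,0,-0.003,0,0,0, 0.062,0,0,-0.003,0,0,0]'
python3 -m inch '[0.062,0,0,-0.0015,0,0,0, 0.062,0,0,-0.0015,0,0,0]'
python3 -m inch '[0.062,0,0,-0.0015,0,0,0, 0.062,0,0,-0.0015,0,0,0]'
```

```text
t: 5.4
tool_pos: [625.5, -193.7, 3.1]
ee_rot: [3.141, -0.0, -2.715]
ft_force: [0.4, -0.1, 0.7]
width: 62.0
finger_force: 0.0
t: 5.6
tool_pos: [625.5, -193.7, 1.5]
ee_rot: [3.141, -0.0, -2.715]
ft_force: [-0.5, 0.3, 0.5]
width: 61.8
finger_force: 0.0
t: 5.8
tool_pos: [625.5, -193.7, -0.0]
ee_rot: [3.141, -0.0, -2.715]
ft_force: [-0.2, -0.2, 1.0]
width: 62.1
finger_force: 0.0
```

```bash
python3 -m inch '[0.062,0,0,-0.0015,0,0,0, 0.062,0,0,-0.0015,0,0,0]'
python3 -m inch '[0.062,0,0,-0.0015,0,0,0, 0.062,0,0,-0.0015,0,0,0]'
```

```text
t: 6.0
tool_pos: [625.6, -193.7, -1.5]
ee_rot: [3.141, -0.0, -2.715]
ft_force: [0.5, 1.4, 1.1]
width: 61.9
finger_force: 0.0
t: 6.2
tool_pos: [625.6, -193.7, -2.9]
ee_rot: [3.141, -0.0, -2.715]
ft_force: [0.5, 0.5, 0.6]
width: 62.2
finger_force: 0.0
```

```bash
python3 -m inch '[0.062,0,0,-0.001,0,0,0, 0.062,0,0,-0.001,0,0,0]'
python3 -m inch '[0.062,0,0,-0.001,0,0,0, 0.062,0,0,-0.001,0,0,0]'
```

```text
t: 6.4
tool_pos: [625.6, -193.7, -3.9]
ee_rot: [3.141, -0.0, -2.715]
ft_force: [0.3, 0.7, 0.7]
width: 61.6
finger_force: 0.0
t: 6.6
tool_pos: [625.6, -193.7, -4.9]
ee_rot: [3.141, -0.0, -2.715]
ft_force: [0.1, -0.5, 0.0]
width: 61.9
finger_force: 0.0
```

```bash
python3 -m inch '[0.056,0,0,0,0,0,0, 0.056,0,0,0,0,0,0, 0.056,0,0,0,0,0,0]'
```

```text
t: 6.9
tool_pos: [626.3, -193.9, -4.1]
ee_rot: [-3.141, 0.001, -2.715]
ft_force: [0.4, -0.3, 3.7]
width: 56.0
finger_force: 1.6
```

```bash
python3 -m inch '[0.053,0,0,0,0,0,0, 0.053,0,0,0,0,0,0]'
```

```text
t: 7.1
tool_pos: [626.5, -193.8, -3.5]
ee_rot: [-3.141, 0.001, -2.715]
ft_force: [-0.8, 0.4, 6.3]
width: 53.3
finger_force: 3.1
```

```bash
python3 -m inch '[0.053,0,0,0.003,0,0,0, 0.045,0,0,0.003,0,0,0, 0.040,0,0,0.003,0,0,0, 0.040,0,0,0.003,0,0,0, 0.040,0,0,0.003,0,0,0]'
python3 -m inch '[0.040,0,0,0,0,0,0, 0.040,0,0,0.02,0,0,0, 0.040,0,0,0.05,0,0,0, 0.040,0,0,0.05,0,0,0]'
```

```text
t: 7.6
tool_pos: [626.0, -193.8, -0.9]
ee_rot: [-3.141, 0.0, -2.715]
ft_force: [-0.8, 0.8, 6.3]
width: 48.1
finger_force: 62.8
t: 8.0
tool_pos: [628.5, -194.8, 51.8]
ee_rot: [-3.137, 0.005, -2.715]
ft_force: [2.3, -0.1, -0.9]
width: 48.3
finger_force: 62.6
```

```bash
python3 -m inch '[0.040,0,0,0.04,0,0,0, 0.040,0,0,0.08,0,0,0, 0.040,-0.02,0.04,0.10,0,0,-0.11, 0.040,-0.04,0.08,0.12,0,0,-0.22, 0.040,-0.06,0.12,0.12,0,0,-0.33, 0.040,-0.08,0.16,0.12,0,0,-0.44, 0.040,-0.095,0.20,0.12,0,0,-0.55, 0.040,-0.1025,0.231,0.12,0,0,-0.668]'
python3 -m inch '[0.040,0,0,0,0,0,0]'
python3 - <<'E'
from h import *
viewer.grab_frame("wrist");s=env.get_state();k=viewer.calibration("wrist");print(s['t'],s['tool_pos'],s['ee_rot'],s['ft_force'],s['width'])
im=viewer.grab_frame("wrist");cv2.imwrite("pics/w2.png",im[:,:,::-1]);box("wrist","blue_plate",s['tool_pos'][2]+11,k);box("wrist","case",68,k)
E
```

```text
t: 8.8
tool_pos: [520.5, 39.1, 166.3]
ee_rot: [-3.141, -0.003, 2.896]
ft_force: [0.4, -0.8, -1.3]
width: 48.2
finger_force: 63.1
t: 8.9
tool_pos: [520.7, 40.5, 166.4]
ee_rot: [3.141, -0.003, 2.901]
ft_force: [-0.4, -0.4, -2.5]
width: 48.0
finger_force: 63.1
8.95 [521.65635602  38.83883886 166.59801804] [-3.14092856e+00 -2.30716815e-03  2.90379319e+00] [ 0.72882998 -0.47439817 -1.47783399] 47.82304257384961
wrist blue_plate 0.72 px [245 163] [384 420] ctr [512.9  41.3] size [ 49.1 106.7] ang -13.62
wrist case 0.87 px [260 131] [367 164] ctr [458.3  54. ] size [67.7 20. ] ang 76.38
```

View pics/w2.png

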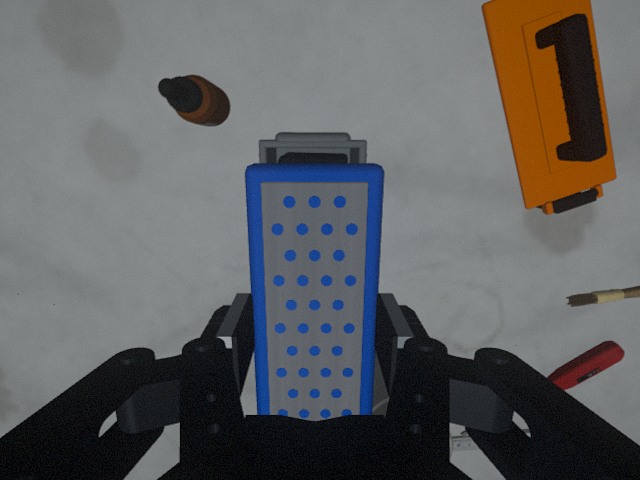

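The wrist view shows the plate held square, with its near edge at row 163. The case mouth lies just behind it at columns 260–367 and is aligned. The plate needs a shift of about (+2, −1.5) mm.

```bash
python3 -m inch '[0.040,0.002,-0.0015,-0.03,0,0,-0.002, 0.040,0.002,-0.0015,-0.06,0,0,-0.002, 0.040,0.002,-0.0015,-0.08,0,0,-0.002, 0.040,0.002,-0.0015,-0.095,0,0,-0.002, 0.040,0.002,-0.0015,-0.105,0,0,-0.002, 0.040,0.002,-0.0015,-0.115,0,0,-0.002, 0.040,0.002,-0.0015,-0.118,0,0,-0.002, 0.040,0.002,-0.0015,-0.118,0,0,-0.002]'
```

```text
t: 9.9
tool_pos: [525.4, 35.7, 50.2]
ee_rot: [-3.142, -0.0, 2.898]
ft_force: [0.1, 0.6, -3.0]
width: 48.4
finger_force: 63.1
```

```bash
python3 -m inch '[0.040,0,0,-0.002,0,0,0, 0.040,0,0,-0.004,0,0,0, 0.040,0,0,-0.004,0,0,0]'
```

```text
t: 10.2
tool_pos: [525.4, 35.8, 46.6]
ee_rot: [3.141, 0.001, 2.898]
ft_force: [-0.2, -1.0, -0.9]
width: 48.1
finger_force: 63.1
```

```bash
python3 -m inch '[0.040,-0.0018,0.002,0,0,0,0, 0.040,-0.0018,0.002,-0.003,0,0,0, 0.040,-0.0018,0.002,-0.003,0,0,0]'
```

```text
t: 10.5
tool_pos: [523.0, 37.9, 43.0]
ee_rot: [-3.141, -0.001, 2.898]
ft_force: [0.1, -0.4, -1.8]
width: 48.4
finger_force: 63.1
```

```bash
python3 -m inch '[0.040,0,0,-0.002,0,0,0, 0.040,0,0,-0.004,0,0,0, 0.040,0,0,-0.004,0,0,0]'
```

```text
t: 10.8
tool_pos: [523.1, 37.7, 38.8]
ee_rot: [-3.141, -0.001, 2.898]
ft_force: [-0.0, -0.3, -1.2]
width: 48.2
finger_force: 63.1
```

```bash
python3 -m inch '[0.040,0,0,-0.002,0,0,0, 0.040,0,0,-0.003,0,0,0, 0.040,0,0,-0.003,0,0,0]'
```

```text
t: 11.1
tool_pos: [523.2, 37.7, 36.0]
ee_rot: [-3.141, -0.0, 2.898]
ft_force: [-0.2, 0.2, -2.3]
width: 48.2
finger_force: 63.1
```

```bash
python3 -m inch '[0.040,0,0,-0.0015,0,0,0, 0.040,0,0,-0.003,0,0,0, 0.040,0,0,-0.004,0,0,0, 0.040,0,0,-0.004,0,0,0]'
```

```text
t: 11.5
tool_pos: [523.2, 37.8, 32.0]
ee_rot: [-3.141, -0.0, 2.898]
ft_force: [-0.4, -0.4, -1.5]
width: 48.2
finger_force: 63.1
```

```bash
python3 -m inch '[0.040,0,0,-0.0015,0,0,0, 0.040,0,0,-0.003,0,0,0, 0.040,0,0,-0.004,0,0,0, 0.040,0,0,-0.004,0,0,0]'
```

```text
t: 11.9
tool_pos: [523.6, 37.8, 29.5]
ee_rot: [-3.142, -0.0, 2.898]
ft_force: [-3.5, -0.1, 9.6]
width: 48.2
finger_force: 64.3
```

```bash
python3 -m inch '[0.040,0,0,0.0008,0,0,0, 0.040,0,0,0.0008,0,0,0, 0.050,0,0,0.0008,0,0,0, 0.056,0,0,0.0008,0,0,0, 0.062,0,0,0.0008,0,0,0, 0.064,0,0,0.0008,0,0,0, 0.064,0,0,0.0008,0,0,0]'
python3 -m inch '[0.064,0,0,0.02,0,0,0, 0.064,0,0,0.06,0,0,0, 0.064,0,0,0.11,0,0,0, 0.064,0,0,0.15,0,0,0, 0.064,0,0,0.18,0,0,0, 0.064,0,0,0.18,0,0,0, 0.064,0,0,0.18,0,0,0]'
python3 - <<'E'
from h import *
viewer.grab_frame("wrist");s=env.get_state();k=viewer.calibration("wrist");print(s['t'],s['tool_pos'],s['ee_rot'],s['ft_force'],s['width'])
im=viewer.grab_frame("wrist");cv2.imwrite("pics/w3.png",im[:,:,::-1]);box("wrist","blue_plate",42,k);box("wrist","case",68,k)
E
```

```text
t: 12.6
tool_pos: [523.4, 37.8, 28.9]
ee_rot: [3.142, -0.0, 2.898]
ft_force: [0.3, -0.5, 0.6]
width: 64.1
finger_force: 0.0
t: 13.3
tool_pos: [523.9, 37.8, 209.9]
ee_rot: [3.141, 0.002, 2.898]
ft_force: [0.4, 0.2, -1.5]
width: 63.7
finger_force: 0.0
13.35 [522.86803031  37.76491659 208.30792373] [-3.14135208e+00 -9.73791893e-04  2.89778696e+00] [-0.11979078  0.31379161 -0.21358627] 63.740227075028606
wrist blue_plate 0.86 px [284 151] [346 294] ctr [524.2  37.7] size [ 51.4 124.4] ang -14.14
wrist case 0.68 px [268 131] [359 323] ctr [524.2  37.4] size [ 68.5 154.4] ang -13.82
```

View pics/w3.png

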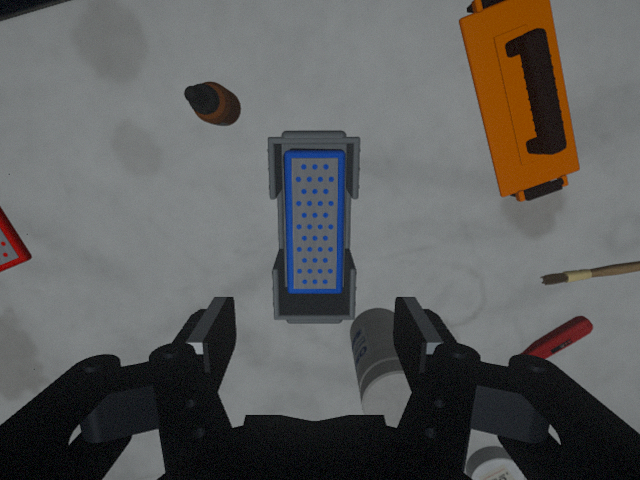

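The blue plate lies flat and centred in the case, at px (315,222). Next is the red plate.

```bash
python3 -m inch '[0.064,-0.012,-0.045,0,0,0,0.06, 0.064,-0.024,-0.09,0,0,0,0.12, 0.064,-0.036,-0.135,0,0,0,0.18, 0.064,-0.048,-0.18,0,0,0,0.24, 0.064,-0.06,-0.225,0,0,0,0.30, 0.064,-0.072,-0.27,0,0,0,0.376, 0.064,-0.083,-0.312,-0.02,0,0,0.376, 0.064,-0.083,-0.312,-0.04,0,0,0.376]'
python3 -m inch '[0.064,0,0,0,0,0,0, 0.064,0,0,0,0,0,0, 0.064,0,0,0,0,0,0]'
python3 - <<'E'
from h import *
viewer.grab_frame("wrist");s=env.get_state();k=viewer.calibration("wrist");print(s['t'],s['tool_pos'],s['ee_rot'],s['ft_force'],s['q'])
viewer.grab_frame("wrist");box("wrist","red_plate",10,k)
E
```

```text
t: 14.3
tool_pos: [439.0, -279.0, 168.2]
ee_rot: [-3.14, -0.001, -3.014]
ft_force: [0.8, 0.4, -0.3]
width: 64.3
finger_force: 0.0
t: 14.6
tool_pos: [441.0, -273.7, 169.5]
ee_rot: [-3.141, 0.0, -3.008]
ft_force: [-0.4, -0.8, 0.4]
width: 63.8
finger_force: 0.0
14.65 [ 441.3029039  -273.7304645   169.94460072] [-3.14081023e+00  1.01340607e-03 -3.00781258e+00] [ 0.02118101 -0.27441789 -0.13104263] [-6.03231854e-01  1.62791989e-02  2.00167110e+00  1.12879701e-04
  1.12236610e+00 -2.30785673e+00]
wrist red_plate 0.88 px [282 145] [344 291] ctr [ 437.9 -274.2] size [123.7  49.4] ang 7.91
```

```bash
python3 -m inch '[0.064,-0.003,-0.0005,-0.04,0,0,0.004, 0.060,-0.003,-0.0005,-0.08,0,0,0.004, 0.060,-0.003,-0.0005,-0.12,0,0,0.004, 0.060,-0.003,-0.0005,-0.145,0,0,0.004, 0.060,-0.003,-0.0005,-0.16,0,0,0.004, 0.060,-0.003,-0.0005,-0.167,0,0,0.004, 0.060,-0.003,-0.0005,-0.170,0,0,0.004, 0.060,-0.003,-0.0005,-0.170,0,0,0.004]'
python3 -m inch '[0.054,0,0,0,0,0,0, 0.048,0,0,0,0,0,0, 0.040,0,0,0,0,0,0, 0.040,0,0,0,0,0,0, 0.040,0,0,0,0,0,0]'
python3 -m inch '[0.040,0,0,0.01,0,0,0, 0.040,0,0,0.03,0,0,0, 0.040,0,0,0.06,0,0,0, 0.040,0,0,0.10,0,0,0, 0.040,0,0,0.14,0,0,0, 0.040,0,0,0.17,0,0,0, 0.040,0,0,0.17,0,0,0]'
```

```text
t: 15.55
tool_pos: [438.2, -274.9, -0.2]
ee_rot: [-3.141, 0.001, -3.005]
ft_force: [0.7, 0.1, 0.6]
width: 60.2
finger_force: 0.0
t: 16.05
tool_pos: [438.5, -275.3, 0.9]
ee_rot: [-3.14, 0.002, -3.006]
ft_force: [-1.2, 1.6, 6.8]
width: 48.0
finger_force: 61.1
t: 16.75
tool_pos: [440.7, -277.1, 175.5]
ee_rot: [-3.134, 0.008, -3.005]
ft_force: [0.1, -0.1, -1.7]
width: 47.9
finger_force: 62.9
```

```bash
python3 -m inch '[0.040,0.012,0.045,0,0,0,-0.06, 0.040,0.024,0.09,0,0,0,-0.12, 0.040,0.036,0.135,0,0,0,-0.18, 0.040,0.048,0.18,0,0,0,-0.24, 0.040,0.06,0.225,0,0,0,-0.30, 0.040,0.072,0.27,0,0,0,-0.36, 0.040,0.086,0.3125,0,0,0,-0.38, 0.040,0.086,0.3125,0,0,0,-0.38]'
python3 -m inch '[0.040,0,0,0,0,0,0, 0.040,0,0,0,0,0,0, 0.040,0,0,0,0,0,0]'
python3 - <<'E'
from h import *
viewer.grab_frame("wrist");s=env.get_state();k=viewer.calibration("wrist");print(s['t'],s['tool_pos'],s['ee_rot'],s['ft_force'],s['width'])
viewer.grab_frame("wrist");r=box("wrist","red_plate",s['tool_pos'][2]+10.5,k);r2=box("wrist","case",68,k)
u=np.array([np.cos(np.radians(r[1])),np.sin(np.radians(r[1]))]);L=max(r[0][1]);print('plate centre',np.array(r[0][0])+u*(63-L/2))
E
```

```text
t: 17.55
tool_pos: [523.7, 42.5, 168.0]
ee_rot: [3.14, -0.001, 2.903]
ft_force: [0.2, 0.3, -2.8]
width: 47.8
finger_force: 63.0
t: 17.85
tool_pos: [522.7, 36.4, 168.5]
ee_rot: [-3.141, -0.001, 2.896]
ft_force: [0.1, 0.6, -1.8]
width: 47.9
finger_force: 63.0
17.9 [522.89473493  36.4130951  168.70401268] [-3.14111889e+00 -6.37626154e-04  2.89590087e+00] [ 0.2429943  -0.43068171 -1.64027399] 47.76096606055598
wrist red_plate 0.81 px [246 161] [383 420] ctr [514.1  39. ] size [ 48.3 107.8] ang -14.01
wrist case 0.8 px [262 129] [369 160] ctr [458.4  53.7] size [67.9 18.9] ang 75.93
plate centre [522.86698532  36.80531788]
```

```bash
python3 -m inch '[0.040,0.0008,-0.0006,-0.03,0,0,0, 0.040,0.0008,-0.0006,-0.06,0,0,0, 0.040,0.0008,-0.0006,-0.08,0,0,0, 0.040,0.0008,-0.0006,-0.095,0,0,0, 0.040,0.0008,-0.0006,-0.105,0,0,0, 0.040,0.0008,-0.0006,-0.115,0,0,0, 0.040,0.0008,-0.0006,-0.120,0,0,0, 0.040,0.0008,-0.0006,-0.120,0,0,0]'
```

```text
t: 18.85
tool_pos: [524.1, 37.1, 48.8]
ee_rot: [-3.141, -0.001, 2.898]
ft_force: [-0.4, 0.4, -1.2]
width: 48.2
finger_force: 63.0
```

```bash
python3 -m inch '[0.040,0,0,-0.0015,0,0,0, 0.040,0,0,-0.003,0,0,0, 0.040,0,0,-0.003,0,0,0]'
```

```text
t: 19.15
tool_pos: [524.5, 37.2, 46.4]
ee_rot: [3.141, 0.001, 2.898]
ft_force: [-0.4, -0.2, -2.2]
width: 47.8
finger_force: 63.0
```

```bash
python3 -m inch '[0.040,0,0,-0.0015,0,0,0, 0.040,0,0,-0.003,0,0,0, 0.040,0,0,-0.003,0,0,0]'
```

```text
t: 19.45
tool_pos: [524.3, 37.2, 43.1]
ee_rot: [3.142, 0.0, 2.898]
ft_force: [-0.1, 0.2, -1.4]
width: 47.8
finger_force: 63.1
```

```bash
python3 -m inch '[0.040,0,0,-0.0015,0,0,0, 0.040,0,0,-0.003,0,0,0, 0.040,0,0,-0.003,0,0,0]'
```

```text
t: 19.75
tool_pos: [524.5, 37.2, 41.1]
ee_rot: [-3.142, 0.0, 2.898]
ft_force: [-4.3, -0.2, 8.5]
width: 47.8
finger_force: 64.2
```

```bash
python3 -m inch '[0.040,0,0,0.0008,0,0,0, 0.040,0,0,0.0008,0,0,0, 0.050,0,0,0.0008,0,0,0, 0.056,0,0,0.0008,0,0,0, 0.062,0,0,0.0008,0,0,0, 0.064,0,0,0.0008,0,0,0, 0.064,0,0,0.0008,0,0,0]'
python3 -m inch '[0.064,0,0,0.02,0,0,0, 0.064,0,0,0.06,0,0,0, 0.064,0,0,0.10,0,0,0, 0.064,0,0,0.14,0,0,0, 0.064,0,0,0.17,0,0,0, 0.064,0,0,0.17,0,0,0, 0.064,0,0,0.17,0,0,0]'
python3 - <<'E'
from h import *
viewer.grab_frame("wrist");s=env.get_state();k=viewer.calibration("wrist");print(s['t'],s['tool_pos'],s['ee_rot'],s['ft_force'],s['width'])
im=viewer.grab_frame("wrist");cv2.imwrite("pics/w4.png",im[:,:,::-1]);box("wrist","red_plate",52,k);box("wrist","case",68,k);box("wrist","lid_grip",32,k)
print([ (d['score'],d['location']) for d in search_frame("wrist","lid_grip")[:1]])
E
```

```text
t: 20.45
tool_pos: [524.2, 37.2, 40.7]
ee_rot: [-3.142, -0.0, 2.898]
ft_force: [-0.5, -1.1, 0.7]
width: 64.0
finger_force: 0.0
t: 21.15
tool_pos: [524.7, 37.2, 211.7]
ee_rot: [3.141, 0.002, 2.898]
ft_force: [-0.7, 0.2, -1.0]
width: 63.6
finger_force: 0.0
21.2 [523.69173384  37.14485215 210.12069138] [-3.14130234e+00 -9.51585786e-04  2.89782151e+00] [0.73909899 0.34079851 0.39601215] 64.02687816008739
wrist red_plate none
wrist case 0.81 px [268 130] [360 321] ctr [524.3  37.3] size [ 68.6 154.1] ang -13.93
wrist lid_grip 0.89 px [460   0] [578 199] ctr [465.9 224.1] size [164.2  68. ] ang 6.77
[(0.86, [462.9, 219.6, 28.4])]
```

View pics/w4.png

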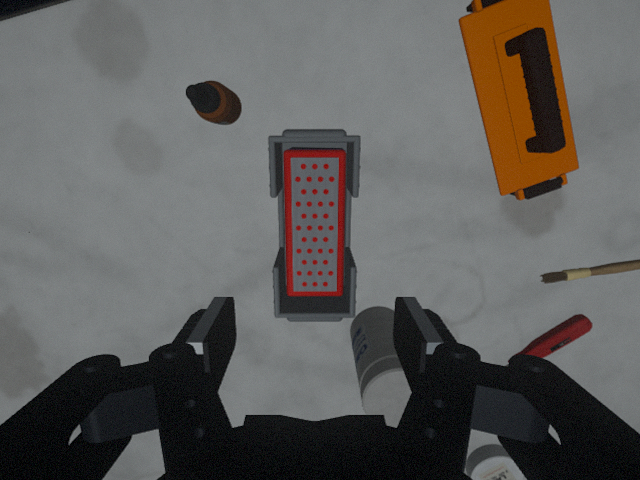

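The red plate lies flat and centred on the blue one at px (315,222). Next is the lid.

```bash
python3 -m inch '[0.064,-0.015,0.045,0,0,0,0.09, 0.064,-0.03,0.09,0,0,0,0.18, 0.064,-0.045,0.135,0,0,0,0.27, 0.064,-0.058,0.186,0,0,0,0.359, 0.064,-0.058,0.186,0,0,0,0.359, 0.064,-0.058,0.186,0,0,0,0.359, 0.064,-0.058,0.186,0,0,0,0.359, 0.064,-0.058,0.186,0,0,0,0.359]'
python3 - <<'E'
from h import *
viewer.grab_frame("wrist");s=env.get_state();k=viewer.calibration("wrist");print(s['t'],s['tool_pos'],s['ee_rot'],s['ft_force'],s['width'])
im=viewer.grab_frame("wrist");cv2.imwrite("pics/w5.png",im[:,:,::-1]);box("wrist","lid_grip",30,k)
# dark pixels inside lid outline = bar; project at bar top z=63
m=cut_out("wrist","lid_grip")[0]['pixels'];h=cv2.cvtColor(im,cv2.COLOR_RGB2HSV);o=((h[...,1]>150)&(h[...,0]<25)&m).astype(np.uint8)
q=cv2.findNonZero(o).reshape(-1,2);p=np.array([ray("wrist",u,29,k)[:2] for u in q],np.float32);print('orange',cv2.minAreaRect(p))
hull=cv2.fillConvexPoly(np.zeros_like(o),cv2.convexHull(q),1);d=((hull>0)&(h[...,2]<60)).astype(np.uint8);n,l,st,ce=cv2.connectedComponentsWithStats(d);i=1+st[1:,4].argmax();q=np.argwhere(l==i)[:,::-1]
print('bar px',st[i],cv2.minAreaRect(np.array([ray("wrist",u,63,k)[:2] for u in q],np.float32)))
E
```

```text
t: 22.25
tool_pos: [466.6, 221.8, 210.5]
ee_rot: [-3.141, -0.001, -3.028]
ft_force: [0.1, 0.2, 0.2]
width: 64.2
finger_force: 0.0
22.3 [466.64917371 221.76847705 210.63245832] [-3.14113636e+00 -3.97270800e-04 -3.02878241e+00] [ 0.73847821 -0.19752589 -0.15319783] 63.96725559452371
wrist lid_grip 0.71 px [ 55 192] [134 334] ctr [533.1  27.6] size [ 54.6 133.2] ang -13.79
orange ((533.3931884765625, 26.37430763244629), (53.36052322387695, 133.54244995117188), 76.15485382080078)
bar px [115 282   8  27  29] ((541.5479736328125, 65.0208511352539), (0.7977268099784851, 25.465831756591797), 75.9051284790039)
```

View pics/w5.png

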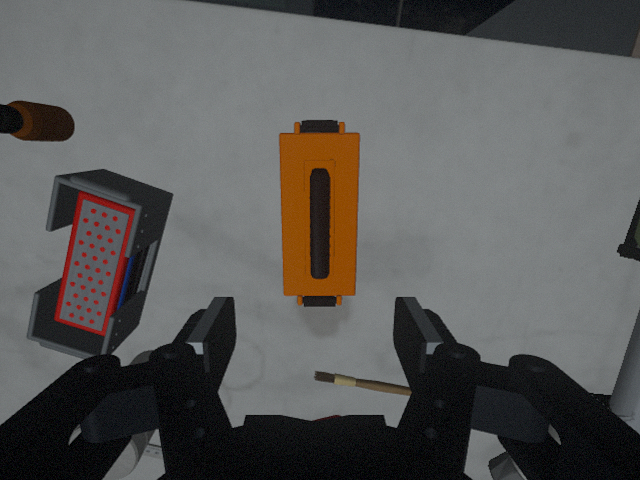

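The lid fills px (279–359, 133–296), with its bar at (310–329, 168–279). The network mistook the red plate for it this time, so I'll use those pixels directly.

```bash
python3 - <<'E'
from h import *
P=lambda u,z:np.round(ray("wrist",u,z)[:2],1)
print('lid corners',[P(u,29) for u in((279,133),(359,133),(355,296),(283,296))],'mean',np.mean([ray("wrist",u,29) for u in((279,133),(359,133),(355,296),(283,296))],0))
a,b=ray("wrist",(320,168),63),ray("wrist",(319.5,279),63);print('bar',a,b,(a+b)/2,np.linalg.norm(a-b),np.degrees(np.arctan2(b[1]-a[1],b[0]-a[0])))
E
```

```text
lid corners [array([395.7, 185.1]), array([388.2, 251.4]), array([534.3, 269.1]), array([542. , 201.7])] mean [465.05273007 226.86595519  29.        ]
bar [417.84305544 221.70407025  63.        ] [508.04706004 231.93228813  63.        ] [462.94505774 226.81817919  63.        ] 90.78204055452362 6.469128756624574
```

```bash
python3 -m inch '[0.064,-0.0026,0.005,-0.04,0,0,0, 0.064,-0.0026,0.005,-0.08,0,0,0, 0.055,-0.0026,0.005,-0.12,0,0,0, 0.050,-0.0026,0.005,-0.145,0,0,0, 0.045,-0.0026,0.005,-0.16,0,0,0, 0.045,-0.0026,0.005,-0.168,0,0,0, 0.045,-0.0026,0.005,-0.172,0,0,0, 0.045,-0.0026,0.005,-0.172,0,0,0]'
python3 -m inch '[0.03,0,0,0,0,0,0, 0.022,0,0,0,0,0,0, 0.010,0,0,0,0,0,0, 0.005,0,0,0,0,0,0, 0.005,0,0,0,0,0,0, 0.005,0,0,0,0,0,0]'
```

```text
t: 23.25
tool_pos: [464.0, 228.1, 39.1]
ee_rot: [3.141, 0.0, -3.027]
ft_force: [0.3, -0.5, 0.8]
width: 45.0
finger_force: 0.0
t: 23.85
tool_pos: [464.5, 228.6, 39.9]
ee_rot: [3.141, 0.002, -3.026]
ft_force: [-0.3, -0.4, 6.5]
width: 14.7
finger_force: 62.2
```

```bash
python3 -m inch '[0.005,0,0,0.02,0,0,0, 0.005,0,0,0.06,0,0,0, 0.005,0,0,0.10,0,0,0, 0.005,0,0,0.14,0,0,0, 0.005,0,0,0.14,0,0,0]'
python3 -m inch '[0.005,0.012,-0.04,0.01,0,0,-0.07, 0.005,0.024,-0.08,0.01,0,0,-0.14, 0.005,0.036,-0.12,0.01,0,0,-0.21, 0.005,0.048,-0.16,0.01,0,0,-0.28, 0.005,0.0606,-0.1909,0.01,0,0,-0.358, 0.005,0.0606,-0.1909,0.01,0,0,-0.358, 0.005,0.0606,-0.1909,0.01,0,0,-0.358, 0.005,0.0606,-0.1909,0.01,0,0,-0.358]'
python3 - <<'E'
from h import *
viewer.grab_frame("wrist");s=env.get_state();k=viewer.calibration("wrist");print(s['t'],s['tool_pos'],s['ee_rot'],s['ft_force'],s['width'])
im=viewer.grab_frame("wrist");cv2.imwrite("pics/w6.png",im[:,:,::-1])
E
```

```text
t: 24.35
tool_pos: [467.4, 229.9, 185.1]
ee_rot: [3.138, 0.011, -3.026]
ft_force: [0.9, 0.8, -1.3]
width: 15.0
finger_force: 61.4
t: 25.15
tool_pos: [523.1, 37.9, 187.5]
ee_rot: [-3.141, -0.003, 2.9]
ft_force: [-1.0, 0.6, -2.5]
width: 14.8
finger_force: 61.3
25.2 [523.25678869  38.18830545 187.86622816] [-3.14145077e+00 -1.98352515e-03  2.90028607e+00] [ 0.30406621  1.06564518 -2.46285518] 14.643470669435768
```

View pics/w6.png

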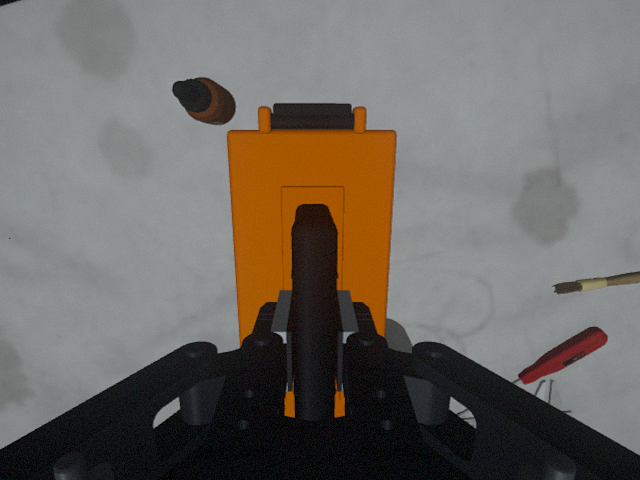

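The wrist view shows the lid held straight, with its near edge running from (228,131) to (397,131). It hides the case, so I'll compute its offset from the earlier fix.

```bash
python3 - <<'E'
from h import *
s=env.get_state();z=s['tool_pos'][2]-10.5
a,b=ray("wrist",(228,131),z),ray("wrist",(397,131),z);e=(b-a)[:2];u=np.array([e[1],-e[0]])/np.linalg.norm(e)
print(s['t'],s['tool_pos'],np.linalg.norm(e),np.degrees(np.arctan2(u[1],u[0])),'ctr',(a+b)[:2]/2+74*u)
E
```

```text
25.25 [523.43960453  38.34961876 188.15551375] 66.49023371695914 -13.806593259166423 ctr [523.9092228  37.8772706]
```

```bash
python3 -m inch '[0.005,-0.0004,0.0005,-0.03,0,0,0, 0.005,-0.0004,0.0005,-0.055,0,0,0, 0.005,-0.0004,0.0005,-0.07,0,0,0, 0.005,-0.0004,0.0005,-0.08,0,0,0, 0.005,-0.0004,0.0005,-0.083,0,0,0, 0.005,-0.0004,0.0005,-0.083,0,0,0]'
python3 -m inch '[0.005,0,0,-0.003,0,0,0, 0.005,0,0,-0.006,0,0,0, 0.005,0,0,-0.008,0,0,0, 0.005,0,0,-0.008,0,0,0]'
```

```text
t: 25.85
tool_pos: [524.3, 38.0, 106.2]
ee_rot: [3.141, 0.001, 2.899]
ft_force: [0.3, 0.9, -1.5]
width: 14.9
finger_force: 61.3
t: 26.25
tool_pos: [524.3, 37.7, 98.2]
ee_rot: [3.141, 0.001, 2.899]
ft_force: [0.8, -0.8, -2.0]
width: 14.9
finger_force: 61.4
```

```bash
python3 -m inch '[0.005,0,0,-0.0015,0,0,0, 0.005,0,0,-0.003,0,0,0, 0.005,0,0,-0.005,0,0,0, 0.005,0,0,-0.005,0,0,0]'
```

```text
t: 26.65
tool_pos: [524.1, 37.8, 93.0]
ee_rot: [3.141, 0.001, 2.899]
ft_force: [0.0, 0.0, 0.7]
width: 14.8
finger_force: 61.7
```

```bash
python3 -m inch '[0.005,0,0,-0.0015,0,0,0, 0.005,0,0,-0.003,0,0,0, 0.005,0,0,-0.005,0,0,0, 0.005,0,0,-0.005,0,0,0]'
```

```text
t: 27.05
tool_pos: [523.8, 37.8, 87.5]
ee_rot: [3.142, -0.0, 2.899]
ft_force: [1.1, 0.0, -1.4]
width: 14.7
finger_force: 61.6
```

```bash
python3 -m inch '[0.005,0,0,-0.001,0,0,0, 0.005,0,0,-0.002,0,0,0, 0.005,0,0,-0.003,0,0,0, 0.005,0,0,-0.003,0,0,0]'
```

```text
t: 27.45
tool_pos: [524.0, 37.7, 84.7]
ee_rot: [-3.142, 0.0, 2.899]
ft_force: [1.6, -1.4, 0.2]
width: 14.6
finger_force: 61.5
```

```bash
python3 -m inch '[0.005,0,0,-0.001,0,0,0, 0.005,0,0,-0.002,0,0,0, 0.005,0,0,-0.002,0,0,0]'
```

```text
t: 27.75
tool_pos: [524.1, 37.5, 84.3]
ee_rot: [-3.141, 0.0, 2.899]
ft_force: [-1.6, -2.1, 10.1]
width: 14.9
finger_force: 62.5
```

```bash
python3 -m inch '[0.005,0,0,-0.001,0,0,0, 0.005,0,0,-0.002,0,0,0, 0.005,0,0,-0.002,0,0,0]'
```

```text
t: 28.05
tool_pos: [524.1, 37.1, 83.6]
ee_rot: [-3.141, 0.0, 2.899]
ft_force: [-6.1, -4.0, 18.6]
width: 14.9
finger_force: 64.1
```

```bash
python3 -m inch '[0.005,0,0,-0.001,0,0,0, 0.005,0,0,-0.002,0,0,0, 0.005,0,0,-0.002,0,0,0]'
python3 - <<'E'
from h import *
im=viewer.grab_frame("side");c=im[200:300,250:380];cv2.imwrite("pics/s1.png",cv2.resize(c,None,fx=6,fy=6,interpolation=2)[:,:,::-1])
E
```

```text
t: 28.35
tool_pos: [524.1, 36.9, 83.3]
ee_rot: [-3.14, 0.0, 2.899]
ft_force: [-11.0, -5.3, 29.2]
width: 14.9
finger_force: 66.1
```

View pics/s1.png

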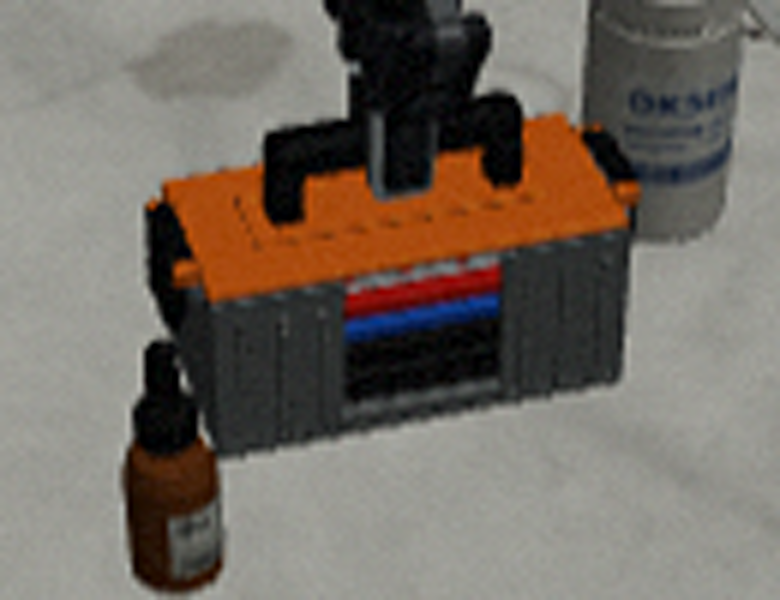

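```bash
python3 -m inch '[0.005,0,0,0.002,0,0,0, 0.005,0,0,0.004,0,0,0, 0.005,0,0,0.005,0,0,0, 0.005,0,0,0.005,0,0,0]'
python3 -m inch '[0.005,0,0,0.001,0,0,0, 0.005,0,0,0.0015,0,0,0, 0.005,0,0,0.0015,0,0,0]'
```

```text
t: 28.8
tool_pos: [523.6, 37.5, 83.6]
ee_rot: [-3.141, -0.0, 2.899]
ft_force: [1.9, -2.5, 1.5]
width: 14.9
finger_force: 62.1
t: 29.1
tool_pos: [523.4, 37.8, 84.4]
ee_rot: [-3.141, -0.001, 2.899]
ft_force: [3.8, -1.3, -6.4]
width: 14.7
finger_force: 60.8
```

The lid resists a gentle upward pull, so the clips hold. I'll release it and withdraw.

```bash
python3 -m inch '[0.005,0,0,-0.0018,0,0,0, 0.005,0,0,-0.0018,0,0,0, 0.025,0,0,-0.0018,0,0,0, 0.040,0,0,-0.0018,0,0,0, 0.050,0,0,-0.0018,0,0,0, 0.050,0,0,-0.0018,0,0,0]'
python3 -m inch '[0.050,0,0,0.03,0,0,0, 0.050,0,0,0.07,0,0,0, 0.050,0,0,0.11,0,0,0, 0.050,0,0,0.15,0,0,0, 0.050,0,0,0.15,0,0,0, 0.050,0,0,0.15,0,0,0, 0.050,0,0,0.15,0,0,0]'
python3 - <<'E'
from h import *
s=env.get_state();print(s['t'],s['tool_pos'],s['ft_force'])
a=viewer.grab_frame("wrist")[40:400,160:480];k=viewer.calibration("wrist");b=viewer.grab_frame("side")[195:305,240:380]
cv2.imwrite("pics/end.png",np.hstack([cv2.resize(a,(320,360)),cv2.resize(b,(458,360),interpolation=2)])[:,:,::-1])
E
```

```text
t: 29.7
tool_pos: [523.6, 37.9, 83.6]
ee_rot: [3.141, -0.0, 2.899]
ft_force: [-0.4, 0.1, 0.7]
width: 50.1
finger_force: 0.0
t: 30.4
tool_pos: [522.8, 37.8, 232.2]
ee_rot: [-3.141, -0.002, 2.899]
ft_force: [0.1, -0.4, -0.7]
width: 49.8
finger_force: 0.0
30.4 [522.82853946  37.77350505 232.22764997] [ 0.08466045 -0.40883799 -0.70515417]
```

View pics/end.png

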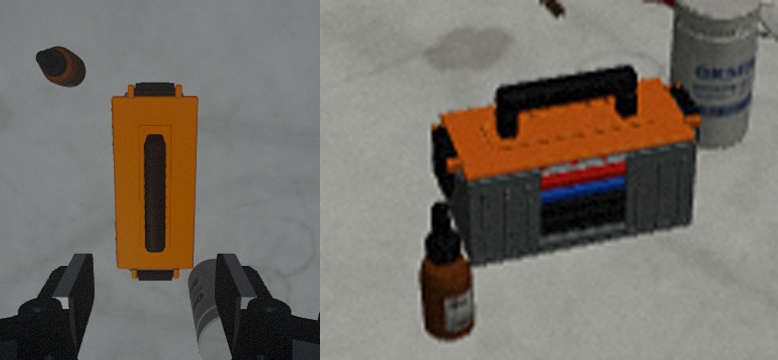

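The lid sits square and flush on the case, with the red plate over the blue one visible in the cut-out. The bottle and can stand where they were.

```bash
python3 -c "
from rig import job;print(job.job_done())"
```

```text
the job is handed in; nothing more can be done
None
```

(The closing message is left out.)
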